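# Post the spent flux bottle through the flap of the solvent-waste box

### The job

Put the spent flux bottle into the closed waste box: set it base first into the round mouth on the lid, feeling gently for the hole because its plate may be stuck anywhere along its rails, and push it down through the sprung two-leaf flap until it drops inside and the flap has closed behind it. Do not force the bottle against the box, and leave the other things on the bench where they are.

Things in the scene. Friction and masses are not known exactly. Their poses are not given: they have to be found in the camera images.
- flux_bottle: small round white squeeze bottle with a slim pointed nozzle, standing in the open middle of the bench (a like one at the back by the drawers is not meant). Body 33 mm in diameter up to 58 mm, shoulder up to 64 mm, then the cap (18 mm wide) tapers to the nozzle tip at 90 mm. About 0.11 kg (varies). Best gripped across the body below the shoulder. Origin: centre of the base; z to the nozzle.
- nozzle_tip (a point): the tip of the bottle's nozzle, on its axis, 90 mm above its base
- waste_box: grey steel box, 150 x 130 mm (its own x and y), fixed, lid surface 165 mm up, window in front (-x). On the lid a steel mouth plate, 114 x 76 mm, top 4 mm above the lid, lies on a springy gasket (gives up to 3 mm, 2.5 N per mm) between 6 mm high rails along x. In its middle is the mouth: a round hole 36.5 mm wide, 7 mm deep. Origin: centre of the underside; z up.
- mouth_stop (a point): where the mouth's centre would be, at the plate's top (169 mm above the bench), if the plate were slid fully to the box's -x. The plate was left stiffly stuck somewhere else: the real mouth lies 4 to 34 mm from this point towards the box's +x (exactly in line along y). Its real place is not reported and must be seen or felt. Axes as the box's.
- solder_spool: spool of solder wire, 54 mm in diameter, 36 mm high, standing on the bench: leave it alone. Origin: centre of its underside
- rubber_foot: black rubber foot, a disc 25 mm in diameter and 12 mm high: leave it alone. Origin: centre of its underside
- eraser: small eraser, 21 x 50 x 12 mm: leave it alone. Origin: centre of its underside
- box_floor (a point): centre of the empty box's inner floor, 8 mm above the bench
- flap_1 (a joint): leaf of the sprung flap that shuts the underside of the mouth (7 mm below the plate's top), hinged 23 mm to -x of the hole's centre, 23 mm long, meeting the other leaf in the middle. 0 shut, grows as it swings down inside, 1.5 hanging. About 6 N down opens both leaves, less later; smooth-faced, they pinch the bottle's body from both sides, so it mostly sticks until pushed on.
- flap_2 (a joint): the other leaf, hinged 23 mm to +x of the hole's centre, same values. The leaves let the bottle go only when its shoulder has passed them, that is when its nozzle tip has been pushed down to within some 3 mm of the plate's top; then the bottle drops to the floor and the leaves spring shut. Fingers do not fit into the mouth: push on the nozzle from above.
There are look-alikes about, which are no part of the job. Leave any green look-alike of the flux_bottle alone.

How it is judged (in metres and radians):
On the way:
1. the bottle stands base first in the mouth and has pushed the flap open (base more than 18 mm below the plate's top, bottle within 0.35 rad of upright, both leaves past 0.4 rad) (value of joint each of flap_1, flap_2 above 0.4 rad and z of flux_bottle in the frame of mouth_stop below -0.018 m and horizontal distance between flux_bottle and mouth_stop below 0.04 m and angle between flux_bottle's own z axis and vertical below 0.35 rad and z of nozzle_tip in the frame of mouth_stop above 0 m), for 0.1 s.
At the end, for the whole second after the job is handed in: the whole bottle lies or stands at rest inside the box (base and nozzle tip both lower than 130 mm above the bench, inside the walls) and both flap leaves have sprung shut again (each under 0.08 rad) (x of flux_bottle in the frame of waste_box between -0.075 and 0.075 m and y of flux_bottle in the frame of waste_box between -0.065 and 0.065 m and z of each of flux_bottle, nozzle_tip in the frame of waste_box below 0.13 m and value of joint each of flap_1, flap_2 below 0.08 rad and linear speed of flux_bottle below 0.03 m/s); the robot touches nothing.
It fails at once if the bottle is forced against the box, its mouth or its flap (over 20 N) while its nozzle tip is still above the lid (its drop inside does not count) (contact force between flux_bottle and waste_box above 20 N and z of nozzle_tip in the frame of waste_box above 0.165 m).
It fails at once if the fingers press on the box with over 20 N (contact force between the fingers and waste_box above 20 N).
It fails at once if a bystander (spool, rubber foot or eraser) is moved by more than 30 mm (distance of any of solder_spool, rubber_foot, eraser from where it was at the start of the episode above 0.03 m).
It also fails if it takes over 58 s, if anything falls off the work surface, if the arm or the gripper's body presses on something with over 40 N, if the wrist force passes 120 N, or if a joint passes its speed limit or range.

### The arm

A 6-joint arm with a two-finger parallel gripper is mounted at the origin on a cart in front of the work surface, level with it; the furniture and walls round the work are solid. World frame = base frame: x ahead of the robot, y to its left, z up, the work surface at z = 0. Lengths are in mm, angles in degrees, forces in N, time in s.
With the tool pointing down it reaches from about 350 to 850 mm from the base axis. Payload 8.1 kg.
Tool frame: the origin (TCP) lies on the centre line of the jaws, within the pads' length; the fingertips stand 19 mm ahead of it and the grasp point (between the pads) is the TCP; z points along the fingers, y is the direction in which the jaws open and shut (so a half turn about z gives the same grasp; the last joint's range is limited). The gripper opens to 85 mm and grips with 20 to 120 N. Pads are 22 mm wide; open, the fingers measure 114 mm over their backs; the gripper's body (76 mm by 85 mm) begins 54 mm behind the grasp point. The pads swing forward as they close: fully open they stand 13 mm farther back than shut.
Start: joints at [61.799, 7.471, 85.268, -0, 87.261, -4.893], TCP at [237.383, 551.049, 250.292] pointing down, gripper open.
Joint ranges: [-169.43, 169.43], [-51.17, 129.36], [1.28, 143.12], [-76.62, 256.62], [0, 156.53], [-152.29, 152.29]. Speed limits (degrees/s): [136.94, 136.94, 159.86, 180, 180, 180].

### API

Orientations are given as [roll, pitch, yaw] about the fixed x, y, z axes, in that order (R = Rz(yaw) Ry(pitch) Rx(roll)).
In Python, from bench import r, viewer gives the robot as it stands.
- The arm moves only by the tool carry_out, never from a script. Its argument "commands" is a list that holds one entry, the list of rows, each a list of 7 numbers: the finger opening in mm, from 0 to 85.4, then the shift along the tool's x, y, z in mm, then the turn, a rotation vector about the tool's x, y, z in degrees. A call has 1 to 5 rows; each row is the pose to reach, as a shift and turn from the pose commanded when the call began, along the tool's axes at that moment; what a row does not reach only later rows make up. A row lasts 1/8 s, in which the tool goes at most 62.5 mm and 10.7 degrees, less where a joint would pass 70% of its speed; a pose out of reach is approached as far as the arm can. A call with a gripper value outside its range is refused whole. The fingers move at their own pace and stop on an object; "grip_force" is the grip in N (left out, the last holds). Time passes only in rows, so rows that repeat a pose let the fingers close. It gives the time, the measured TCP pose, the force and the opening at its end, in the units of the state.
- r.sense(): the state, without advancing time (a new reading comes with each control period).
- viewer.snapshot(name): name is "scene" or "top"; returns the picture (384x512x3 uint8, red, green, blue); there is no depth.
- viewer.calibration(name): a dict with "camera_matrix" (3x3 intrinsics, pixels), "k1" (the pictures are not rectified: a ray, as slopes to the right and down, at radius r is drawn at 1 + k1 r^2 times it, then the intrinsics apply), "rvec" (rotation vector, rad) and "tvec" (3), from world to camera coordinates, as OpenCV has them. Camera axes: x right, y down, z forward; pixel columns grow to the right and rows downward; lengths in mm; the calibration is good to about 2 mm. A picture is of the moment at which its call begins. calibration takes no time and is no camera call.
- r.hand_in(): hands the job in, once; it reports no verdict.
The state is a dict: "time": time; "joint_pos": joint angles; "qd": joint speeds; "joint_efforts": joint torques, N m; "tool_pos": TCP position; "tcp_rot": TCP orientation; "ft_force": force on the tool from outside, world axes, zero at the start; "wrist_torque": the same for the moment, N m; "finger_gap": finger opening in mm.
Only numpy, scipy, OpenCV 4.12 (cv2) and the standard library are available. Lean on these libraries where they do the work, as an engineer would, in place of code of your own. Each camera call takes 0.05 s, during which the arm holds its last target. There are 200 camera calls.

## Working session

There is one attempt and no reset: what is moved stays moved. The work goes in short steps, Python scripts to look and compute and a tool call to move; the robot and the scene stay as the last step left them, time stands still between calls to the robot, and variables do not carry over. Pictures are saved under pics/ and viewed, about 8 in all and at most 12, crops included, and the job is handed in when it is done.

Besides the shell and the picture viewer there is one more tool, called by a JSON object that holds its "fn" and its "kwargs". carry_out: Moves the arm, as the interface text tells. Its arguments: {"type":"object","properties":{"commands":{"type":"array","items":{"type":"array","items":{"type":"array","items":{"type":"number"}}}},"grip_force":{"type":"number"}},"required":["commands"]}

```bash
mkdir -p pics
cat > h.py <<'E'
import numpy as np, cv2
from bench import r, viewer
def cal(n):
    c=viewer.calibration(n); K=np.array(c["camera_matrix"],float); return K,float(c["k1"]),cv2.Rodrigues(np.array(c["rvec"],float))[0],np.array(c["tvec"],float).ravel()
def proj(n,P):
    K,k,R,t=cal(n); p=np.atleast_2d(P)@R.T+t; s=p[:,:2]/p[:,2:]; s=s*(1+k*(s**2).sum(1,keepdims=True)); return s*[K[0,0],K[1,1]]+K[:2,2]
def onz(n,uv,z):
    K,k,R,t=cal(n); d=(np.atleast_2d(uv)-K[:2,2])/[K[0,0],K[1,1]]; s=d.copy()
    for _ in range(30): s=d/(1+k*(s**2).sum(1,keepdims=True))
    w=np.c_[s,np.ones(len(s))]@R; o=-R.T@t; return o+w*((z-o[2])/w[:,2:])
def snap(n,f,crop=None,sc=1):
    im=viewer.snapshot(n)[:,:,::-1]; cv2.imwrite(f"pics/{f}_raw.png",im)
    if crop: u0,v0,u1,v1=crop; im=im[v0:v1,u0:u1]
    cv2.imwrite(f"pics/{f}.png",cv2.resize(im,None,fx=sc,fy=sc,interpolation=cv2.INTER_CUBIC))
E
python3 - <<'E'
from h import *
snap("scene","s0",None,1.5);snap("top","t0",None,1.5)
for n in("scene","top"):
    K,k,R,t=cal(n);print(n,K[0,0],k,-R.T@t,R[2])
print(r.sense())
E
```

```text
scene 368.35558226203585 -0.05944762669068369 [ 255.82213626 -506.27488483  654.0772325 ] [ 0.3080897   0.72011862 -0.62169921]
top 392.6081891345644 -0.008980980150833743 [369.07283788 101.87875016 973.77618101] [ 0.19427909 -0.02676716 -0.98058103]
{'time': 0.1, 'joint_pos': array([ 6.17984852e+01,  7.50930856e+00,  8.53231380e+01, -1.07014320e-03,
        8.72598588e+01, -4.89382685e+00]), 'qd': array([-0.03397998, -0.02997903, -0.14982828, -0.04253589, -0.09561766,
        0.0159562 ]), 'joint_efforts': array([ 1.46861104e-03, -5.70957685e+01, -5.01940119e+01, -1.34142824e-04,
        8.28338263e-03,  7.37718051e-05]), 'tool_pos': array([237.1801978, 550.6402749, 249.3636966]), 'tcp_rot': array([-1.79907940e+02, -6.80958995e-03,  1.56692359e+02]), 'ft_force': array([-0.03094974, -0.4717631 , -0.23329595]), 'wrist_torque': array([0.02037679, 0.00130617, 0.02912093]), 'finger_gap': 85.64285169951862}
```

View pics/s0.png

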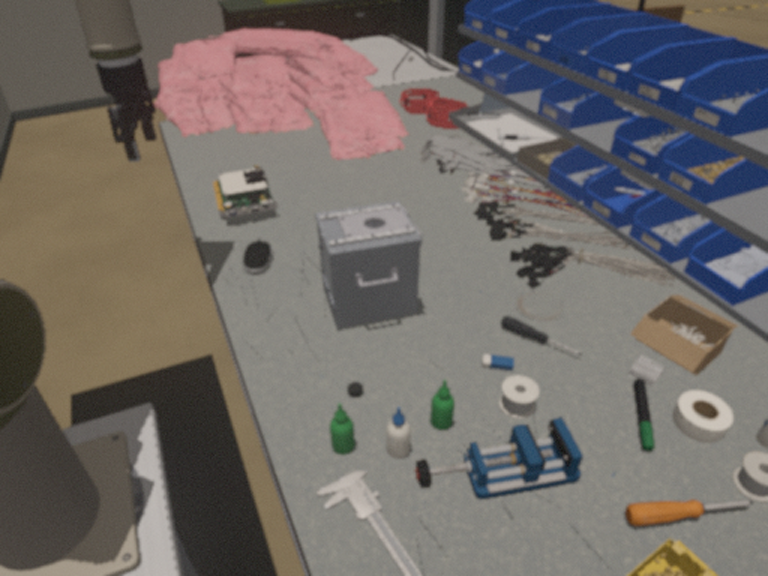

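View pics/t0.png

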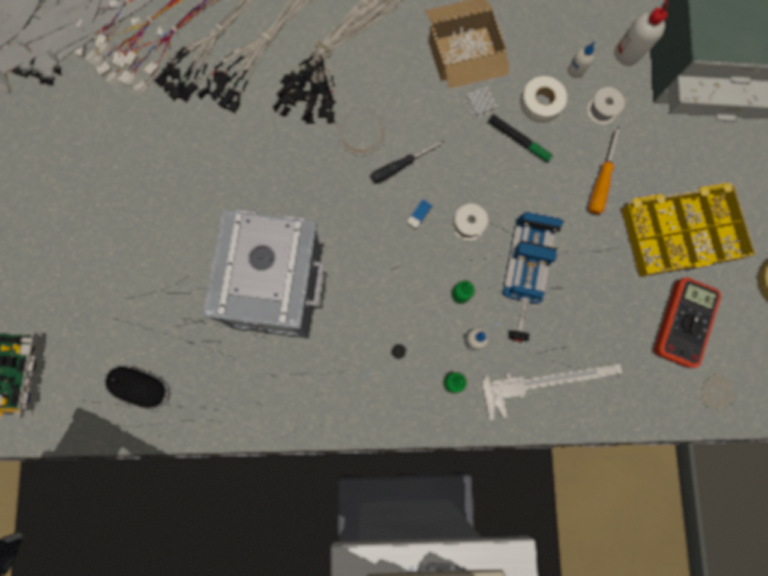

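The scene view shows the white bottle at about (398,435) in the enlarged picture and the box mouth at (375,223). In the top view the bottle is at (477,338), between green look-alikes at (463,291) and (455,382). The mouth there is at (262,257), and the rails run along image-vertical.

Run:
```python
from h import *
im=cv2.imread("pics/t0_raw.png"); sc=cv2.imread("pics/s0_raw.png")
a=cv2.resize(im[130:225,130:225],(400,400),interpolation=cv2.INTER_CUBIC)
b=cv2.resize(im[180:270,280:370],(400,400),interpolation=cv2.INTER_CUBIC)
c=cv2.resize(sc[125:195,200:295],(400,295),interpolation=cv2.INTER_CUBIC)
d=cv2.resize(sc[245:315,210:305],(400,295),interpolation=cv2.INTER_CUBIC)
cv2.imwrite("pics/c0.png",cv2.resize(np.vstack([np.hstack([a,b]),np.hstack([c,d])]),(800,600) if 0 else (690,600)))
s=lambda *p: np.array(p)/1.5
print("mouth",onz("top",s(262,257.5),169),onz("scene",s(375,223),169))
print("tip top",onz("top",s(480,337),88))
print("tip scene",onz("scene",s(398.5,410),88), "base scene", onz("scene",s(398,452),0))
print("foot,green",onz("top",[s(399,351),s(463,291),s(455,382)],[[12]][0][0]))
```

```text
mouth [[569.59397503 241.33153319 169.        ]] [[569.42736564 239.60359251 169.        ]]
tip top [[460.08770317 -74.93346678  88.        ]]
tip scene [[462.15514019 -81.59373873  88.        ]] base scene [[461.18039925 -83.86225539   0.        ]]
foot,green [[447.85748476  43.81965189  12.        ]
 [545.26517855 -66.02194449  12.        ]
 [395.90047222 -45.33239509  12.        ]]
```

View pics/c0.png

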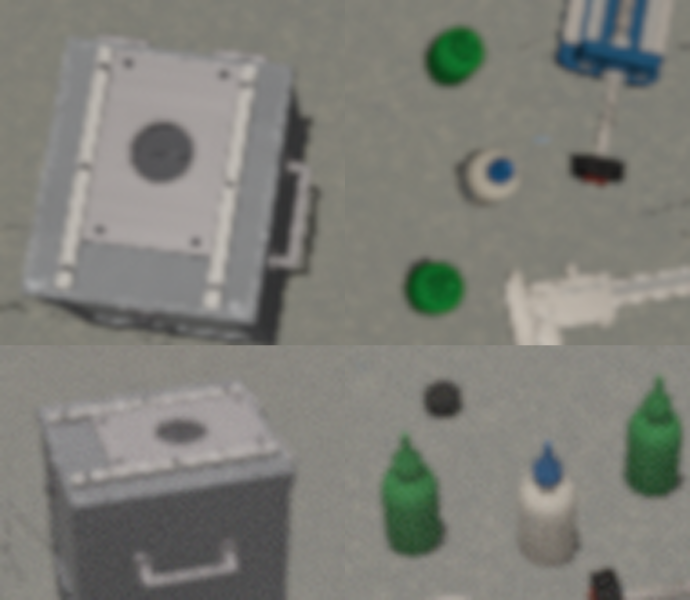

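The crops show the rails tilted slightly in the top view, a clear gap at the plate's -x end, and the bottle's blue cap at composite (500,170). I'll fit the bottle's silhouette and the box's yaw numerically.

```bash
cat > fit.py <<'E'
from h import *
from scipy.optimize import least_squares
im={n:cv2.imread(f"pics/{f}_raw.png").astype(float) for n,f in(("top","t0"),("scene","s0"))}
A=np.linspace(0,2*np.pi,40)
def sil(n,x,y):
    rings=[(16.5,0),(16.5,58),(9,64),(9,70),(2,90)]
    m=np.zeros((384*4,512*4),np.uint8)
    for (r0,z0),(r1,z1) in zip(rings,rings[1:]):
        P=np.vstack([np.c_[x+r0*np.cos(A),y+r0*np.sin(A),0*A+z0],np.c_[x+r1*np.cos(A),y+r1*np.sin(A),0*A+z1]])
        cv2.fillConvexPoly(m,cv2.convexHull(((proj(n,P)+.5)*4).astype(np.int32)),255)
    return cv2.GaussianBlur(cv2.resize(m,(512,384),interpolation=cv2.INTER_AREA).astype(float)/255,(0,0),1.0)
for n in im:
    best=[]
    for x in range(448,476,2):
        for y in range(-96,-66,2):
            s=sil(n,x,y); b=cv2.boundingRect((s>.02).astype(np.uint8)); u,v,w,h=290,205,60,50
            if n=="scene": u,v,w,h=250,262,32,50
            S=s[v:v+h,u:u+w].ravel(); I=im[n][v:v+h,u:u+w].reshape(-1,3)
            bg=np.median(I[S<.01],0); D=np.abs(I-bg).sum(1); D=np.clip(D,0,120)
            best.append((np.corrcoef(S,D)[0,1],x,y))
    print(n,sorted(best)[-4:])
q=lambda x,y:(130+x/3.632,130+y/3.632)
W=onz("top",[q(104,52),q(65,282),q(248,70),q(212,300)],171);print(W.round(1))
for i in(0,2): d=W[i]-W[i+1];print("yaw",np.degrees(np.arctan2(d[1],d[0])),np.hypot(*d[:2]))
C=onz("top",[q(113,52),q(240,69),q(91,236),q(206,249)],169);print("plate",C.round(1),C.mean(0))
print("mouth",onz("top",q(161,151),169),onz("scene",(200+181/3.632,125+(431-345)/3.632),169))
E
python3 fit.py
```

```text
top [(np.float64(0.3412463030856425), 464, -74), (np.float64(0.34255395332737354), 462, -76), (np.float64(0.34267789980243735), 462, -74), (np.float64(0.3433608259732578), 464, -76)]
scene [(np.float64(0.7102778642852379), 464, -82), (np.float64(0.7104376913004375), 462, -80), (np.float64(0.7154522934805633), 462, -82), (np.float64(0.7207670279002536), 464, -80)]
[[629.5 275.8 171. ]
 [494.  294.7 171. ]
 [617.1 191.8 171. ]
 [482.1 211.7 171. ]]
yaw -7.9290309738940685 136.7956548244896
yaw -8.369476432214785 136.5052828025061
plate [[630.  271.  169. ]
 [618.4 196.7 169. ]
 [520.6 281.1 169. ]
 [511.8 215.6 169. ]] [570.19706518 241.09656844 169.        ]
mouth [[569.80513622 242.04281272 169.        ]] [[569.02389068 239.72865864 169.        ]]
```

```bash
cat >> h.py <<'E'
from scipy.spatial.transform import Rotation as Ro
def plan(p,yaw=171.9):
    s=r.sense(); R0=Ro.from_euler("xyz",s["tcp_rot"],degrees=True); R1=Ro.from_euler("xyz",[180,0,yaw],degrees=True)
    print("t",round(s["time"],2),"at",s["tool_pos"].round(1),s["tcp_rot"].round(1),"F",s["ft_force"].round(1),"gap",round(s["finger_gap"],1))
    print("shift",R0.inv().apply(np.array(p)-s["tool_pos"]).round(1),"turn",(R0.inv()*R1).as_rotvec(degrees=True).round(1))
E
python3 -c "
from h import *
plan([463,-78,200]); print(onz('top',[(308.7,194),(303.5,254.5)],75)); plan([459,-80,150])"
```

```text
t 0.1 at [237.2 550.6 249.4] [-179.9   -0.   156.7] F [-0.  -0.5 -0.2] gap 85.6
shift [-456.1 -487.9   50.1] turn [ -0.1  -0.  -15.2]
[[533.72240807 -55.1020197   75.        ]
 [394.50729623 -36.08680714  75.        ]]
t 0.1 at [237.2 550.6 249.4] [-179.9   -0.   156.7] F [-0.  -0.5 -0.2] gap 85.6
shift [-453.3 -491.2  100.1] turn [ -0.1  -0.  -15.2]
```

{"fn": "carry_out", "kwargs": {"commands": [[[70, -42, -45, 0, 0, 0, -3], [70, -84, -90, 0, 0, 0, -6], [70, -126, -135, 0, 0, 0, -9], [70, -168, -180, 0, 0, 0, -12], [70, -210, -225, 0, 0, 0, -15]]], "grip_force": 25}}

```text
time: 0.72
tool_pos: [341.3, 259.4, 250.0]
tcp_rot: [-180.0, 0.0, 171.8]
ft_force: [1.0, 0.6, 0.9]
finger_gap: 70.0
```

```bash
python3 -c "
from h import *
plan([463,-78,180])"
```

```text
t 0.72 at [341.3 259.4 250. ] [-180.     0.   171.8] F [1.  0.6 0.9] gap 70.0
shift [-168.5 -316.7   70. ] turn [-0.   0.  -0.1]
```

{"fn": "carry_out", "kwargs": {"commands": [[[60, -27, -50, 10, 0, 0, 0], [60, -54, -101, 20, 0, 0, 0], [60, -85, -158, 30, 0, 0, 0], [60, -112, -209, 40, 0, 0, 0], [60, -139, -260, 50, 0, 0, 0]]]}}

```text
time: 1.35
tool_pos: [441.3, -18.1, 199.8]
tcp_rot: [180.0, 0.0, 171.7]
ft_force: [1.9, 0.2, 0.5]
finger_gap: 59.3
```

```bash
python3 -c "
from h import *
plan([463,-78,130])"
```

```text
t 1.35 at [441.3 -18.1 199.8] [180.    0.  171.7] F [1.9 0.2 0.5] gap 59.3
shift [-30.1 -56.1  69.8] turn [ 0.   0.  -0.2]
```

{"fn": "carry_out", "kwargs": {"commands": [[[60, -15, -28, 25, 0, 0, 0], [60, -30, -56, 45, 0, 0, 0], [60, -30, -56, 70, 0, 0, 0], [60, -30, -56, 70, 0, 0, 0]]]}}

```text
time: 1.85
tool_pos: [460.7, -75.6, 127.8]
tcp_rot: [180.0, -0.3, 171.6]
ft_force: [-0.8, 0.1, -0.2]
finger_gap: 60.0
```

Run:
```python
from h import *
plan([463,-78,48])
snap("top","t1"); snap("scene","s1")
a=cv2.imread("pics/t1_raw.png")[170:270,270:370]; b=cv2.imread("pics/s1_raw.png")[225:325,215:315]
cv2.imwrite("pics/c1.png",cv2.resize(np.hstack([a,b]),(800,400),interpolation=cv2.INTER_CUBIC))
p=r.sense()["tool_pos"]; print(proj("top",[p,p+[0,0,-19]]),proj("scene",[p,p+[0,0,-19]]))
```

```text
t 1.85 at [460.7 -75.6 127.8] [180.   -0.3 171.6] F [-0.8  0.1 -0.2] gap 60.0
shift [-3.  -2.1 79.8] turn [ 0.  -0.3 -0.3]
[[323.9909539  221.40834954]
 [322.25124076 222.39512239]] [[264.70739214 256.42515952]
 [264.63734333 263.10896471]]
```

View pics/c1.png

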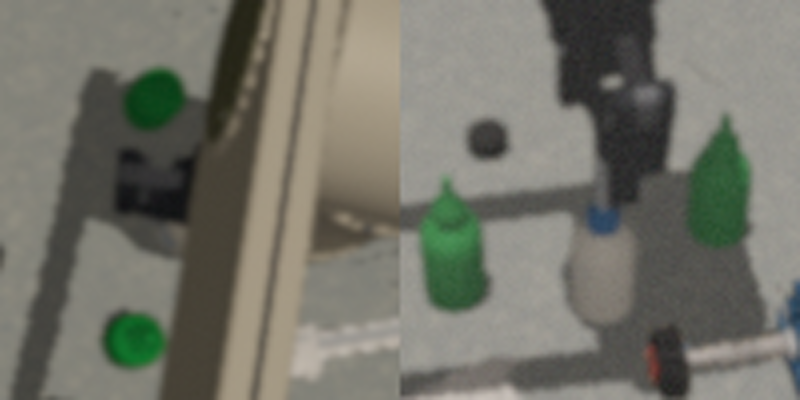

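In the scene view the near finger stands slightly right of the bottle's axis (crop x about 624, against 602). The arm hides the bottle in the top view. I'll overlay the expected outlines to check the offset.

Run:
```python
from h import *
im=cv2.imread("pics/s1_raw.png"); S=6; u0,v0=225,215
c=cv2.resize(im[v0:v0+95,u0:u0+95],None,fx=S,fy=S,interpolation=cv2.INTER_CUBIC)
s=r.sense(); R=Ro.from_euler("xyz",s["tcp_rot"],degrees=True); p=s["tool_pos"]
def dr(P,col,closed=True):
    q=((proj("scene",P)-[u0,v0]+.5)*S).astype(np.int32); cv2.polylines(c,[q],closed,col,1)
for y,col in((30,(0,255,255)),(-30,(0,128,255))):
    dr(p+R.apply([[-11,y,-20],[11,y,-20],[11,y,14],[-11,y,14]]),col)
A=np.linspace(0,6.28,40)
for z,rr in((0,16.5),(58,16.5),(64,9),(90,2)): dr(np.c_[463+rr*np.cos(A),-78+rr*np.sin(A),0*A+z],(0,0,255))
cv2.imwrite("pics/o1.png",c)
```

```text
(no output)
```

View pics/o1.png

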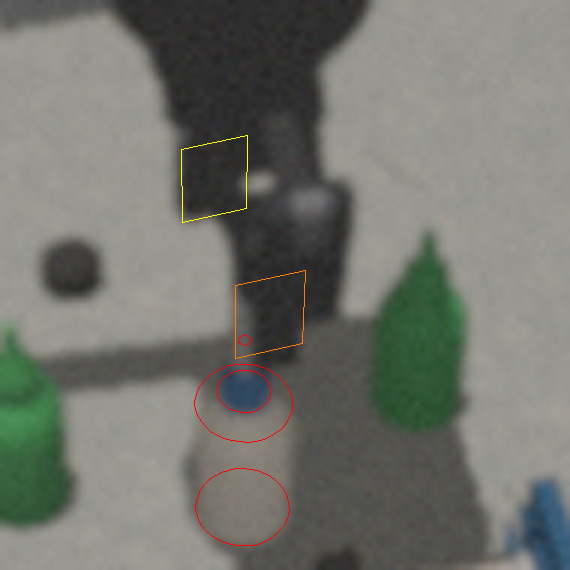

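{"fn": "carry_out", "kwargs": {"commands": [[[60, -2, -3, 20, 0, 0, 0], [60, -2, -3, 45, 0, 0, 0], [60, -2, -3, 65, 0, 0, 0], [60, -2, -3, 80, 0, 0, 0], [60, -2, -3, 80, 0, 0, 0]]]}}

```text
time: 2.58
tool_pos: [464.0, -78.6, 50.0]
tcp_rot: [180.0, -0.1, 171.7]
ft_force: [0.7, 1.0, -0.2]
finger_gap: 59.7
```

{"fn": "carry_out", "kwargs": {"commands": [[[45, 0, 0, 0, 0, 0, 0], [38, 0, 0, 0, 0, 0, 0], [30, 0, 0, 0, 0, 0, 0], [25, 0, 0, 0, 0, 0, 0], [25, 0, 0, 0, 0, 0, 0]]], "grip_force": 30}}

```text
time: 3.2
tool_pos: [465.2, -79.2, 51.3]
tcp_rot: [-180.0, 0.1, 171.7]
ft_force: [-0.8, 0.5, 6.0]
finger_gap: 31.3
```

Run:
```python
from h import *
plan([463,-78,200])
snap("scene","s2",(205,200,305,300),6)
```

```text
t 3.2 at [465.2 -79.2  51.3] [-1.800e+02  1.000e-01  1.717e+02] F [-0.8  0.5  6. ] gap 31.3
shift [   2.1    0.8 -148.7] turn [-0.   0.1 -0.2]
```

View pics/s2.png

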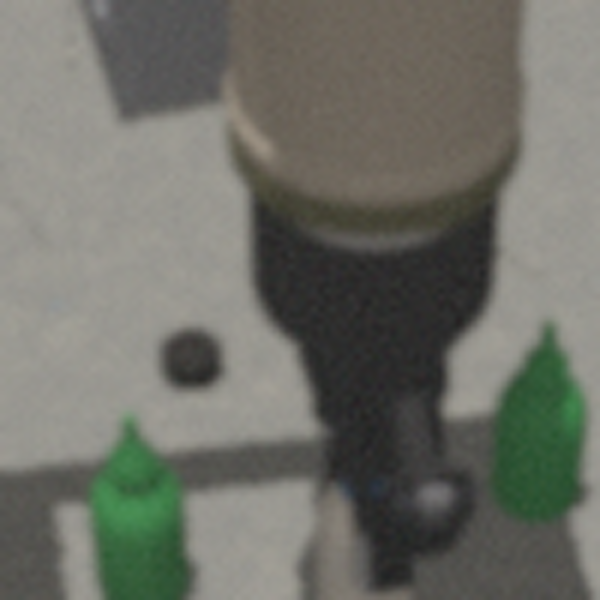

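The near finger sits about 5 mm towards +x of the bottle's axis and the gap reads 31.3 mm. I'll regrip a little towards -x to centre it.

{"fn": "carry_out", "kwargs": {"commands": [[[50, 0, 0, 0, 0, 0, 0], [60, 2, 0, 0, 0, 0, 0], [60, 4, 0, 0, 0, 0, 0], [60, 4, 0, 0, 0, 0, 0]]]}}

```text
time: 3.75
tool_pos: [460.0, -78.4, 50.1]
tcp_rot: [180.0, -0.0, 171.7]
ft_force: [0.1, 0.2, 0.1]
finger_gap: 59.8
```

{"fn": "carry_out", "kwargs": {"commands": [[[45, 0, 0, 0, 0, 0, 0], [38, 0, 0, 0, 0, 0, 0], [30, 0, 0, 0, 0, 0, 0], [25, 0, 0, 0, 0, 0, 0], [25, 0, 0, 0, 0, 0, 0]]], "grip_force": 30}}

```text
time: 4.38
tool_pos: [460.6, -78.4, 50.5]
tcp_rot: [180.0, 0.0, 171.7]
ft_force: [0.5, 1.3, 2.5]
finger_gap: 31.1
```

{"fn": "carry_out", "kwargs": {"commands": [[[25, 0, 0, -5, 0, 0, 0], [25, 0, 0, -25, 0, 0, 0], [25, 0, 0, -50, 0, 0, 0], [25, 0, 0, -60, 0, 0, 0], [25, 0, 0, -60, 0, 0, 0]]]}}

```text
time: 5.0
tool_pos: [460.8, -78.6, 110.8]
tcp_rot: [-180.0, 0.1, 171.7]
ft_force: [0.7, -0.1, -1.2]
finger_gap: 31.7
```

Run:
```python
from h import *
plan([569.5,241,260])
snap("scene","s3"); S=6;u0,v0=225,190
c=cv2.resize(cv2.imread("pics/s3_raw.png")[v0:v0+95,u0:u0+95],None,fx=S,fy=S,interpolation=cv2.INTER_CUBIC)
s=r.sense(); p=s["tool_pos"]; A=np.linspace(0,6.28,40); R=Ro.from_euler("xyz",s["tcp_rot"],degrees=True)
def dr(P,col): cv2.polylines(c,[((proj("scene",P)-[u0,v0]+.5)*S).astype(np.int32)],True,col,1)
for z,rr in((-50,16.5),(8,16.5),(40,2)): dr(p+np.c_[rr*np.cos(A),rr*np.sin(A),0*A+z],(0,0,255))
dr(p+R.apply([[-11,-16.5,-20],[11,-16.5,-20],[11,-16.5,19],[-11,-16.5,19]]),(0,255,255))
cv2.imwrite("pics/o3.png",c)
```

```text
t 5.0 at [460.8 -78.6 110.8] [-1.800e+02  1.000e-01  1.717e+02] F [ 0.7 -0.1 -1.2] gap 31.7
shift [ -61.5  331.9 -149.2] turn [-0.   0.1 -0.2]
```

View pics/o3.png

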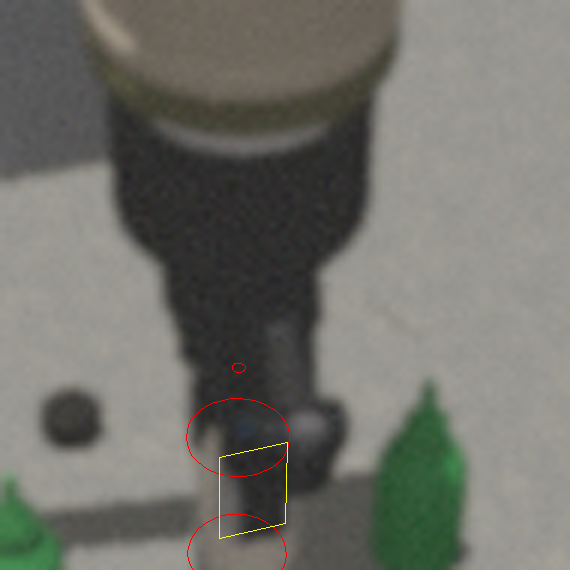

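The bottle is held and lifted upright, and the finger outline roughly agrees. I'll raise it and carry it to above the mouth.

{"fn": "carry_out", "kwargs": {"commands": [[[25, 0, 0, -40, 0, 0, 0], [25, -3, 20, -85, 0, 0, 0], [25, -12, 65, -120, 0, 0, 0], [25, -22, 120, -135, 0, 0, 0], [25, -32, 175, -140, 0, 0, 0]]]}}

```text
time: 5.68
tool_pos: [518.0, 91.5, 250.6]
tcp_rot: [180.0, 0.1, 171.7]
ft_force: [0.4, -0.4, -0.5]
finger_gap: 31.2
```

{"fn": "carry_out", "kwargs": {"commands": [[[25, -8, 45, 0, 0, 0, 0], [25, -16, 90, 0, 0, 0, 0], [25, -24, 130, 0, 0, 0, 0], [25, -30, 157, 0, 0, 0, 0], [25, -30, 157, 0, 0, 0, 0]]]}}

```text
time: 6.3
tool_pos: [569.1, 242.6, 247.9]
tcp_rot: [-179.9, -0.2, 171.8]
ft_force: [-0.2, -0.1, -1.3]
finger_gap: 31.3
```

Run:
```python
from h import *
plan([569.5,241,240])
```

```text
t 6.3 at [569.1 242.6 247.9] [-179.9   -0.2  171.8] F [-0.2 -0.1 -1.3] gap 31.3
shift [-0.6 -1.5  7.9] turn [-0.1 -0.2 -0.1]
```

{"fn": "carry_out", "kwargs": {"commands": [[[25, 0, -1, 10, 0, 0, 0], [25, 0, -1, 20, 0, 0, 0], [25, 0, -1, 22, 0, 0, 0], [25, 0, -1, 22, 0, 0, 0]]]}}

```text
time: 6.8
tool_pos: [569.4, 239.5, 228.0]
tcp_rot: [-180.0, -0.0, 171.7]
ft_force: [-0.7, 0.1, -1.5]
finger_gap: 31.4
```

Run:
```python
from h import *
plan([569.5,241,225])
snap("scene","s4"); snap("top","t4"); S=6;u0,v0=200,100
c=cv2.resize(cv2.imread("pics/s4_raw.png")[v0:v0+95,u0:u0+95],None,fx=S,fy=S,interpolation=cv2.INTER_CUBIC)
s=r.sense(); p=s["tool_pos"]; A=np.linspace(0,6.28,40)
def dr(P,col): cv2.polylines(c,[((proj("scene",P)-[u0,v0]+.5)*S).astype(np.int32)],True,col,1)
dr(p+np.c_[16.5*np.cos(A),16.5*np.sin(A),0*A-50.5],(0,0,255))
dr(np.c_[569.4+18.25*np.cos(A),240.5+18.25*np.sin(A),0*A+169],(0,255,255))
cv2.imwrite("pics/o4.png",c)
```

```text
t 6.8 at [569.4 239.5 228. ] [-180.    -0.   171.7] F [-0.7  0.1 -1.5] gap 31.4
shift [0.1 1.5 3. ] turn [-0.  -0.  -0.2]
```

View pics/o4.png

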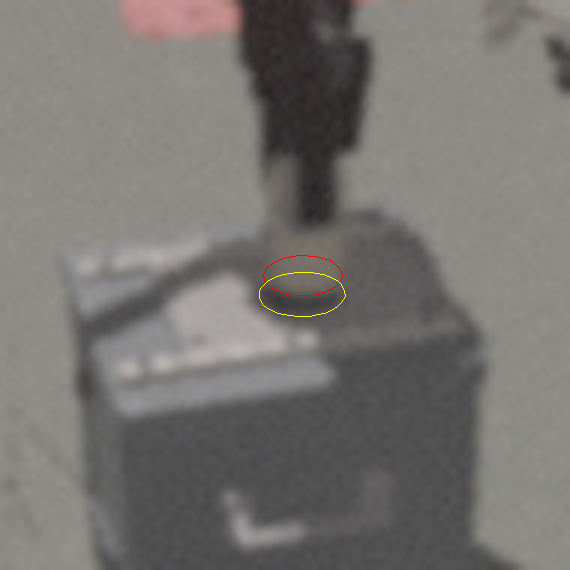

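In the picture the bottle's base (red) lines up with the mouth (yellow, dark crescent visible) at column 302. I'll probe down gently.

{"fn": "carry_out", "kwargs": {"commands": [[[25, 0, 1, 4, 0, 0, 0], [25, 0, 1, 7, 0, 0, 0], [25, 0, 1, 9, 0, 0, 0], [25, 0, 1, 10, 0, 0, 0], [25, 0, 1, 11, 0, 0, 0]]]}}

```text
time: 7.52
tool_pos: [569.8, 241.2, 217.6]
tcp_rot: [180.0, 0.0, 171.7]
ft_force: [-0.3, -0.5, 1.6]
finger_gap: 31.1
```

{"fn": "carry_out", "kwargs": {"commands": [[[25, 0, 0, 1, 0, 0, 0], [25, 0, 0, 1.5, 0, 0, 0], [25, 0, 0, 1.5, 0, 0, 0]]]}}

```text
time: 7.9
tool_pos: [569.8, 241.2, 216.2]
tcp_rot: [180.0, 0.0, 171.7]
ft_force: [-1.2, -0.7, 3.6]
finger_gap: 31.0
```

```bash
python3 -c "
from h import *
s=r.sense();print(s['wrist_torque'],s['ft_force'],s['tool_pos'])"
```

```text
[-0.10648485  0.27676625 -0.00409218] [-1.19270197 -0.6858979   3.59168322] [569.81960141 241.20503013 216.239793  ]
```

{"fn": "carry_out", "kwargs": {"commands": [[[25, 0, 0, -2, 0, 0, 0], [25, 0, 0, -4, 0, 0, 0], [25, 0, 0, -5, 0, 0, 0], [25, 0, 0, -5, 0, 0, 0]]]}}

```text
time: 8.4
tool_pos: [569.7, 241.0, 220.5]
tcp_rot: [-180.0, -0.0, 171.7]
ft_force: [-0.2, 0.2, -1.2]
finger_gap: 31.8
```

```bash
python3 -c "
from h import *
s=r.sense();print(s['wrist_torque'],s['ft_force'],s['tool_pos'])"
```

```text
[ 0.05801143  0.00876019 -0.02803446] [-0.17181931  0.15793722 -1.21896999] [569.65884637 241.00054868 220.50817462]
```

{"fn": "carry_out", "kwargs": {"commands": [[[25, -2, 0, 0, 0, 0, 0], [25, -2, 0, 1.5, 0, 0, 0], [25, -2, 0, 3, 0, 0, 0], [25, -2, 0, 4, 0, 0, 0], [25, -2, 0, 4, 0, 0, 0]]]}}

```text
time: 9.02
tool_pos: [571.8, 240.8, 217.3]
tcp_rot: [180.0, 0.0, 171.7]
ft_force: [-1.3, -0.7, 3.6]
finger_gap: 31.6
```

```bash
python3 -c "
from h import *
s=r.sense();print(s['wrist_torque'],s['ft_force'],s['tool_pos'])"
```

```text
[-0.11754672  0.17650006  0.02284121] [-1.26526804 -0.71961542  3.58453268] [571.81825651 240.84540112 217.30289365]
```

{"fn": "carry_out", "kwargs": {"commands": [[[25, 0, 0, -3, 0, 0, 0], [25, 4, 0, -3, 0, 0, 0], [25, 4, 0, -1.5, 0, 0, 0], [25, 4, 0, 0, 0, 0, 0], [25, 4, 0, 0, 0, 0, 0]]]}}

```text
time: 9.65
tool_pos: [567.7, 241.4, 216.8]
tcp_rot: [-180.0, -0.0, 171.7]
ft_force: [-1.3, 0.1, 1.8]
finger_gap: 31.6
```

```bash
python3 -c "
from h import *
s=r.sense();print(s['wrist_torque'],s['ft_force'],s['tool_pos'])"
```

```text
[-0.04014682  0.1137637   0.0013925 ] [-1.34407641  0.1387282   1.82490814] [567.66106743 241.43207401 216.76508158]
```

{"fn": "carry_out", "kwargs": {"commands": [[[25, 0.7, 0, 0, 0, 0, 0], [25, 1.4, 0, 0, 0, 0, 0], [25, 2, 0, 0, 0, 0, 0], [25, 2, 0, 0, 0, 0, 0]]]}}

```text
time: 10.15
tool_pos: [565.8, 242.0, 216.7]
tcp_rot: [180.0, 0.0, 171.7]
ft_force: [1.8, 1.4, -0.8]
finger_gap: 31.4
```

{"fn": "carry_out", "kwargs": {"commands": [[[25, 0, 0.7, 0, 0, 0, 0], [25, 0, 1.4, 0, 0, 0, 0], [25, 0, 2, 0, 0, 0, 0], [25, 0, 2, 0, 0, 0, 0]]]}}

```text
time: 10.65
tool_pos: [565.9, 243.6, 216.6]
tcp_rot: [-180.0, -0.0, 171.7]
ft_force: [0.2, 0.3, -0.6]
finger_gap: 31.2
```

{"fn": "carry_out", "kwargs": {"commands": [[[25, 0, -0.7, 0, 0, 0, 0], [25, 0, -1.4, 0, 0, 0, 0], [25, 0, -2.7, 0, 0, 0, 0], [25, 0, -4, 0, 0, 0, 0], [25, 0, -4, 0, 0, 0, 0]]]}}

```text
time: 11.28
tool_pos: [565.6, 241.4, 217.1]
tcp_rot: [179.8, 0.0, 171.7]
ft_force: [2.2, 8.5, -1.7]
finger_gap: 31.3
```

Sliding to x = 565.8 released the vertical force, and a -y push then hit the hole's wall: the base is in the mouth. I'll centre it and push down slowly.

{"fn": "carry_out", "kwargs": {"commands": [[[25, 0, 1.5, 0, 0, 0, 0], [25, -0.3, 3, 0, 0, 0, 0], [25, -0.3, 3, 1.5, 0, 0, 0], [25, -0.3, 3, 3, 0, 0, 0]]]}}

```text
time: 11.78
tool_pos: [566.2, 242.3, 213.6]
tcp_rot: [-180.0, -0.0, 171.7]
ft_force: [-0.4, 0.1, -0.8]
finger_gap: 31.3
```

{"fn": "carry_out", "kwargs": {"commands": [[[25, 0, 0, 1.5, 0, 0, 0], [25, 0, 0, 3, 0, 0, 0], [25, 0, 0, 4, 0, 0, 0], [25, 0, 0, 5, 0, 0, 0]]]}}

```text
time: 12.28
tool_pos: [566.4, 242.5, 209.2]
tcp_rot: [180.0, 0.0, 171.7]
ft_force: [-1.7, -1.4, 3.0]
finger_gap: 31.0
```

{"fn": "carry_out", "kwargs": {"commands": [[[25, 0, 0, 1.5, 0, 0, 0], [25, 0, 0, 3, 0, 0, 0], [25, 0, 0, 4.5, 0, 0, 0], [25, 0, 0, 6, 0, 0, 0]]]}}

```text
time: 12.78
tool_pos: [566.4, 242.8, 203.0]
tcp_rot: [180.0, 0.0, 171.7]
ft_force: [0.3, -0.3, 4.6]
finger_gap: 31.6
```

{"fn": "carry_out", "kwargs": {"commands": [[[25, 0, 0, 1.5, 0, 0, 0], [25, 0, 0, 3, 0, 0, 0], [25, 0, 0, 4.5, 0, 0, 0], [25, 0, 0, 6, 0, 0, 0]]]}}

```text
time: 13.28
tool_pos: [566.0, 242.6, 196.4]
tcp_rot: [-180.0, -0.0, 171.7]
ft_force: [0.5, -0.1, 2.1]
finger_gap: 31.3
```

{"fn": "carry_out", "kwargs": {"commands": [[[25, 0, 0, 1.5, 0, 0, 0], [25, 0, 0, 2.5, 0, 0, 0], [25, 0, 0, 2.5, 0, 0, 0], [25, 0, 0, 2.5, 0, 0, 0]]]}}

```text
time: 13.78
tool_pos: [566.1, 242.6, 194.2]
tcp_rot: [-180.0, -0.0, 171.7]
ft_force: [0.8, 0.3, 1.5]
finger_gap: 31.3
```

{"fn": "carry_out", "kwargs": {"commands": [[[36, 0, 0, 0, 0, 0, 0], [42, 0, 0, 0, 0, 0, 0], [50, 0, 0, 0, 0, 0, 0], [50, 0, 0, 0, 0, 0, 0]]]}}

```text
time: 14.28
tool_pos: [566.1, 242.6, 194.2]
tcp_rot: [-180.0, -0.0, 171.7]
ft_force: [-0.0, 0.4, -0.1]
finger_gap: 50.0
```

{"fn": "carry_out", "kwargs": {"commands": [[[50, 0, 0, -20, 0, 0, 0], [50, 0, 0, -50, 0, 0, 0], [50, 0, 0, -80, 0, 0, 0], [50, 0, 0, -100, 0, 0, 0], [50, 0, 0, -100, 0, 0, 0]]]}}

```text
time: 14.9
tool_pos: [567.2, 243.0, 297.2]
tcp_rot: [179.9, 0.2, 171.7]
ft_force: [-0.4, 0.3, -1.1]
finger_gap: 49.9
```

Run:
```python
from h import *
plan([566,242.5,270])
snap("scene","s5"); S=6;u0,v0=200,80
c=cv2.resize(cv2.imread("pics/s5_raw.png")[v0:v0+95,u0:u0+95],None,fx=S,fy=S,interpolation=cv2.INTER_CUBIC)
A=np.linspace(0,6.28,40)
def dr(P,col): cv2.polylines(c,[((proj("scene",P)-[u0,v0]+.5)*S).astype(np.int32)],True,col,1)
for z,rr in((169,18.25),(233,2)): dr(np.c_[566.2+rr*np.cos(A),242.5+rr*np.sin(A),0*A+z],(0,0,255))
cv2.imwrite("pics/o5.png",c)
```

```text
t 14.9 at [567.2 243.  297.2] [179.9   0.2 171.7] F [-0.4  0.3 -1.1] gap 49.9
shift [ 1.2 -0.7 27.2] turn [ 0.1  0.2 -0.2]
```

View pics/o5.png

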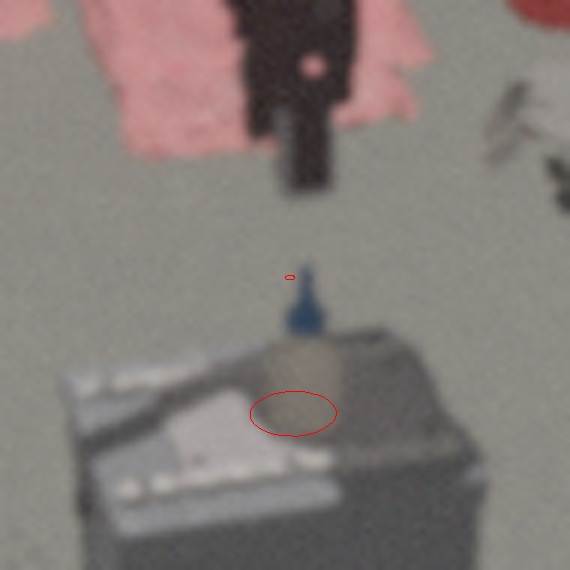

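The bottle stands upright in the mouth with the nozzle tip at (305,268) in the crop. Its axis is about 3–4 mm to +x of where the TCP was, at roughly x = 569.5. I'll shut the fingers and push on the nozzle there.

{"fn": "carry_out", "kwargs": {"commands": [[[0, -2.5, -0.5, 0, 0, 0, 0], [0, -2.5, -0.5, 0, 0, 0, 0], [0, -2.5, -0.5, 10, 0, 0, 0], [0, -2.5, -0.5, 20, 0, 0, 0], [0, -2.5, -0.5, 30, 0, 0, 0]]]}}

```text
time: 15.58
tool_pos: [568.2, 241.7, 262.9]
tcp_rot: [-180.0, -0.1, 171.7]
ft_force: [-0.1, -0.6, 0.3]
finger_gap: 0.2
```

{"fn": "carry_out", "kwargs": {"commands": [[[0, 0, 0, 4, 0, 0, 0], [0, 0, 0, 8, 0, 0, 0], [0, 0, 0, 11, 0, 0, 0], [0, 0, 0, 14, 0, 0, 0], [0, 0, 0, 16, 0, 0, 0]]]}}

```text
time: 16.2
tool_pos: [568.7, 241.8, 248.5]
tcp_rot: [180.0, 0.0, 171.7]
ft_force: [-0.3, -0.1, 0.8]
finger_gap: -0.1
```

{"fn": "carry_out", "kwargs": {"commands": [[[0, 0, 0, 2, 0, 0, 0], [0, 0, 0, 4, 0, 0, 0], [0, 0, 0, 6, 0, 0, 0], [0, 0, 0, 8, 0, 0, 0]]]}}

```text
time: 16.7
tool_pos: [568.5, 241.8, 240.0]
tcp_rot: [-180.0, -0.0, 171.7]
ft_force: [0.5, -0.5, -0.5]
finger_gap: 0.2
```

Run:
```python
from h import *
plan([569.5,242,240])
snap("scene","s6",(200,80,295,175),6)
```

```text
t 16.7 at [568.5 241.8 240. ] [-180.    -0.   171.7] F [ 0.5 -0.5 -0.5] gap 0.2
shift [-0.9  0.4  0. ] turn [-0.  -0.  -0.2]
```

View pics/s6.png

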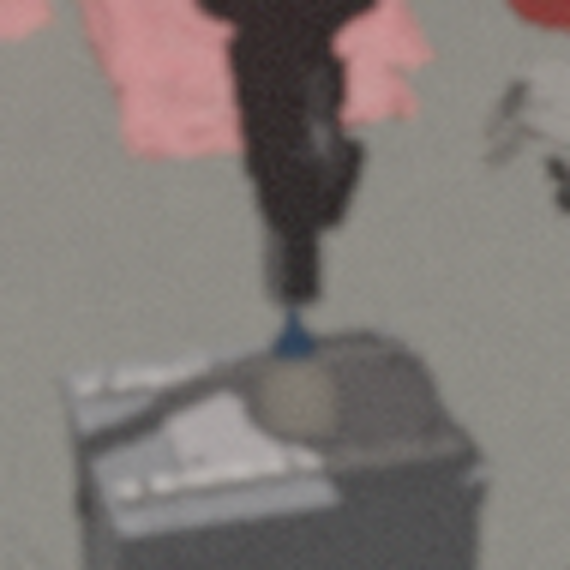

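The nozzle (crop column 294) is centred under the shut fingers and the bottle is sinking. I'll continue.

{"fn": "carry_out", "kwargs": {"commands": [[[0, 0, 0, 3, 0, 0, 0], [0, 0, 0, 6, 0, 0, 0], [0, 0, 0, 9, 0, 0, 0], [0, 0, 0, 12, 0, 0, 0], [0, 0, 0, 15, 0, 0, 0]]]}}

```text
time: 17.38
tool_pos: [568.6, 241.7, 225.0]
tcp_rot: [-180.0, -0.0, 171.7]
ft_force: [-0.3, -0.6, 0.7]
finger_gap: -0.0
```

{"fn": "carry_out", "kwargs": {"commands": [[[0, 0, 0, 3, 0, 0, 0], [0, 0, 0, 6, 0, 0, 0], [0, 0, 0, 9, 0, 0, 0], [0, 0, 0, 12, 0, 0, 0], [0, 0, 0, 15, 0, 0, 0]]]}}

```text
time: 18.0
tool_pos: [568.6, 241.8, 210.1]
tcp_rot: [180.0, 0.0, 171.7]
ft_force: [-0.7, -0.1, -0.3]
finger_gap: -0.2
```

{"fn": "carry_out", "kwargs": {"commands": [[[0, 0, 0, 3, 0, 0, 0], [0, 0, 0, 6, 0, 0, 0], [0, 0, 0, 9, 0, 0, 0], [0, 0, 0, 12, 0, 0, 0]]]}}

```text
time: 18.5
tool_pos: [568.6, 241.7, 198.1]
tcp_rot: [-180.0, 0.0, 171.7]
ft_force: [0.3, 0.3, 0.1]
finger_gap: 0.2
```

{"fn": "carry_out", "kwargs": {"commands": [[[0, 0, 0, 2, 0, 0, 0], [0, 0, 0, 4, 0, 0, 0], [0, 0, 0, 6, 0, 0, 0], [0, 0, 0, 8, 0, 0, 0]]]}}

```text
time: 19.0
tool_pos: [569.1, 241.2, 191.0]
tcp_rot: [-180.0, 0.1, 171.7]
ft_force: [-1.0, -6.0, 7.6]
finger_gap: 0.3
```

Run:
```python
from h import *
plan([569.5,242,240])
snap("scene","s7",(200,80,295,175),6)
```

```text
t 19.0 at [569.1 241.2 191. ] [-1.800e+02  1.000e-01  1.717e+02] F [-1.  -6.   7.6] gap 0.3
shift [ -0.4   0.8 -49. ] turn [-0.   0.1 -0.2]
```

View pics/s7.png

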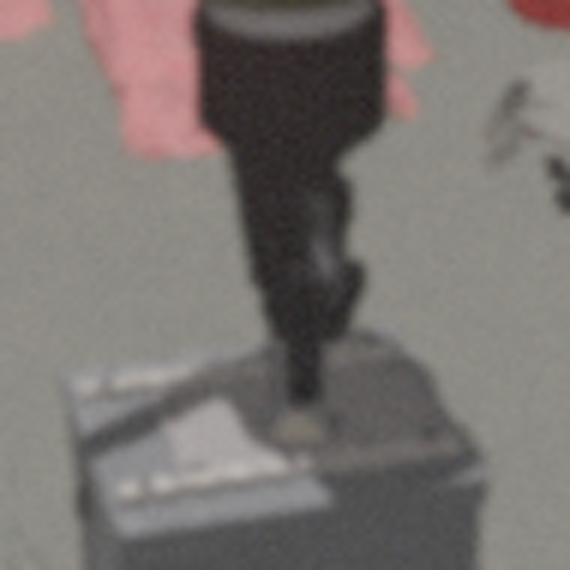

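The fingers are at the plate and a pale patch shows in the mouth at (300,428), with no blue visible. The side force of -6 N suggests the cap is leaning on the fingers. I'll check colours numerically before and after lifting.

```bash
cat > blue.py <<'E'
from h import *
import sys
def ana(f):
    im=cv2.imread(f).astype(int); s=im[125:170,225:275]; 
    m=(s[...,0]-s[...,2]>22); v,u=np.nonzero(m); print(f,"blue",m.sum(),(u.mean()+225,v.mean()+125,v.min()+125,v.max()+125) if m.any() else "")
    for v in range(140,158): print(v,' '.join("%3d/%+3d"%(im[v,u].mean(),im[v,u,0]-im[v,u,2]) for u in range(240,262,1)))
if __name__=="__main__": ana(sys.argv[1])
E
python3 blue.py pics/s7_raw.png
```

```text
pics/s7_raw.png blue 0 
140 102/ -2 104/ -5 101/ -8  99/ -6  94/ -6  84/ -1  85/ -4  70/ -1  54/ -2  45/ +0  46/ -2  53/ -4  51/ -4  69/ -3  89/ -4  99/ -6 103/ -4 105/ -4 101/ -3  96/ -6  95/ -4  96/ -4
141 102/ -5 107/ -7 105/ -5 104/ -7  96/ -3  88/ -5  82/ -5  71/ -3  57/ -3  51/ -1  43/ -3  42/ +0  50/ +1  69/ -4  84/ -5  97/ -5  95/ -5  93/ -4  96/ -5  94/ -7  90/ -5  92/ -5
142  99/ -6 101/ -7  99/ -8 104/ -5  91/ -6  88/ -2  82/ -5  76/ -3  59/ -4  52/ -1  46/ -3  44/ -1  51/ -1  70/ -2  82/ -3  87/ -4  91/ -5  94/ -2  94/ -3  95/ -4  92/ -4  93/ -2
143  94/ -4  92/ -7  94/ -6  93/ -3  90/ -2  82/ -3  82/ -5  73/ -1  56/ -2  48/ -6  43/ -5  45/ +0  47/ +3  67/ +2  84/ -4  91/ -2  90/ -4  92/ -5  91/ -5  93/ -4  93/ -5  93/ -6
144  93/ -2  92/ -5  92/ -6  94/ -4  90/ -4  80/ -4  84/ -1  74/ -4  55/ +1  43/ +0  38/ -3  47/ -2  49/ +0  64/ -4  83/ -3  92/ -3  89/ -4  92/ -3  91/ -3  94/ -3  91/ -4  95/ -1
145  92/ -3  93/ -2  93/ -3  91/ -8  88/ -3  83/ -4  83/ -2  77/ +0  59/ -3  45/ -2  42/ +1  39/ -1  53/ +2  65/ -2  82/ -6  92/ -4  92/ -3  93/ -4  94/ -5  92/ -3  93/ -4  93/
[... 1463 characters left out ...]
 147/ -5 137/ -5 121/ -5 113/ -5 100/ -5  95/ -8  98/ -3  99/ -7  97/ -5  99/ -5  93/ -6  95/ -5  94/ -3  98/ -5  95/ -6  99/ -3 104/ -6  99/ -4  94/ -6  98/ -7
155 164/ -5 163/ -7 161/ -5 156/ -6 150/ -5 139/ -6 126/ -4 108/ -4 101/ -5 110/ -4 114/ -5 108/ -6  98/ -6 100/ -4 101/ -5 100/ -4 101/ -5 103/ -5 107/ -5 105/ -6 106/ -5 103/ -5
156 168/ -6 167/ -5 166/ -6 170/ -7 168/ -7 165/ -7 152/ -8 131/ -7 117/ -7 125/ -7 131/ -6 121/ -5 108/ -5 104/ -7 104/ -4 106/ -6 106/ -7 107/ -5 105/ -8 109/ -6 104/ -6 104/ -4
157 178/ -6 172/ -7 170/ -7 169/ -8 174/ -7 175/ -7 168/ -8 152/ -7 135/ -6 132/ -8 140/ -9 128/ -7 113/ -5 102/ -7 106/ -7 104/ -4 104/ -4 105/ -7 102/ -3  99/ -4 100/ -4  96/ -6
```

{"fn": "carry_out", "kwargs": {"commands": [[[0, 0, 0, -3, 0, 0, 0], [0, 0, 0, -10, 0, 0, 0], [0, 0, 0, -40, 0, 0, 0], [0, 0, 0, -80, 0, 0, 0], [0, 0, 0, -80, 0, 0, 0]]]}}

```text
time: 19.68
tool_pos: [570.4, 243.0, 275.2]
tcp_rot: [179.8, 0.4, 171.7]
ft_force: [0.4, -0.9, -0.5]
finger_gap: 0.3
```

```bash
python3 - <<'E'
from h import *
plan([569.5,242,240])
snap("scene","s8"); snap("top","t8")
a=cv2.imread("pics/s8_raw.png")[110:185,205:295]; b=cv2.imread("pics/t8_raw.png")[130:225,130:225]
a=cv2.resize(a,(480,400),interpolation=cv2.INTER_CUBIC); b=cv2.resize(b,(300,300),interpolation=cv2.INTER_CUBIC); b=cv2.copyMakeBorder(b,0,100,0,0,cv2.BORDER_CONSTANT)
cv2.imwrite("pics/c8.png",np.hstack([a,b]))
E
python3 blue.py pics/s8_raw.png
```

```text
t 19.68 at [570.4 243.  275.2] [179.8   0.4 171.7] F [ 0.4 -0.9 -0.5] gap 0.3
shift [ 0.9 -1.2 35.2] turn [ 0.2  0.4 -0.2]
pics/s8_raw.png blue 29 (np.float64(249.27586206896552), np.float64(146.6551724137931), np.int64(142), np.int64(150))
140 103/ -1 102/ -6 103/ -6 101/ -5  98/ -6 102/ -7 104/ -6 103/ -5  96/ +3  89/+12  86/+10  91/ -2  97/ -4  99/ -7  99/ -6  98/ -4  95/ -3  97/ -6  93/ -8  93/ -5  93/ -3  95/ -5
141 100/ -5  99/ -7 102/ -7 104/ -5 100/ -6 100/ -6  97/ -6  95/ -2  87/ +7  78/+22  78/+16  86/ +7  94/ -2  92/ -3  93/ -6  94/ -4  93/ -6  93/ -5  92/ -3  93/ -4  92/ -5  93/ -3
142  98/ -5  97/ -5  97/ -2  95/ -3  95/ -3  94/ -4  95/ -4  92/ +0  84/+11  78/+23  77/+21  85/ +5  93/ -1  91/ -4  92/ -7  89/ -6  91/ -5  93/ -2  90/ -6  94/ -2  91/ -4  87/ -4
143  96/ -4  94/ -7  92/ -5  92/ -6  92/ -6  93/ -3  95/ -3  90/ +0  84/+11  77/+25  75/+26  84/ +7  86/ -1  92/ -5  89/ -5  90/ -4  90/ -6  93/ -4  90/ -4  93/ -6  93/ -4  94/ -2
144 100/ -3  96/ -4  91/ -6  92/ -3  92/ -3  92/ -3  91/ -2  89/ +2  80/+16  72/+31  74/+28  80/+11  90/ +2  92/ -2  91/ -4  91/ -5  87/ -3
[... 1680 characters left out ...]
 164/ -5 168/ -4 166/ -5 163/ -7 159/ -5 155/ -5 153/ -4 145/ -6 141/ -4 136/ -6 126/ -5 118/ -3 111/ -6 104/ -6  97/ -5  99/ -4 103/ -6  98/ -7  97/ -4  93/ -7
155 165/ -6 162/ -7 165/ -7 166/ -5 166/ -7 168/ -6 164/ -6 158/ -4 152/ -5 157/ -5 161/ -6 163/ -7 157/ -7 152/ -7 143/ -7 125/ -6 106/ -8 103/ -7 106/ -7 109/ -5 106/ -5 105/-10
156 167/ -5 166/ -6 165/ -8 167/ -7 169/ -6 171/ -6 165/ -8 153/ -5 144/ -5 156/ -6 165/ -7 174/ -7 171/ -9 169/ -9 158/ -8 134/ -6 114/ -4 107/ -5 106/ -5 106/ -5 103/ -5 105/ -6
157 176/ -7 172/ -7 170/ -9 169/ -6 172/ -7 175/ -7 170/ -9 155/ -9 138/ -7 143/ -7 152/ -9 156/ -9 159/ -8 159/ -8 146/ -9 128/ -7 112/ -6 104/ -4  99/ -4 101/ -7  99/ -3  96/ -1
```

View pics/c8.png

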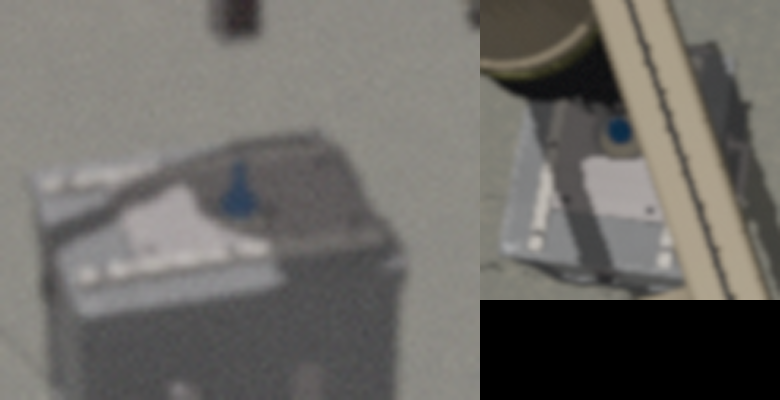

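Now the shoulder is level with the plate, and the blue cap and nozzle stand out at (240,190) in the left crop. The fingers slid past the nozzle on its -y side. I'll locate the nozzle in both views.

Run:
```python
from h import *
for f,n,(u0,v0,u1,v1) in(("pics/s8_raw.png","scene",(225,125,275,170)),("pics/t8_raw.png","top",(160,155,190,190))):
    im=cv2.imread(f).astype(float)[v0:v1,u0:u1]; w=np.clip(im[...,0]-im[...,2]-12,0,None); v,u=np.mgrid[v0:v1,u0:u1]
    c=np.array([(w*u).sum(),(w*v).sum()])/w.sum(); print(n,c, "rows",[(i,round(w[i-v0].sum())) for i in range(v0,v1) if w[i-v0].sum()>3])
    for z in (172,180,190): print(z,onz(n,c,z)[0].round(1))
for x,y in((569.5,241.5),(567,243),(569.5,245)):
    print((x,y),proj("scene",[[x,y,169],[x,y,195]]).round(1).tolist(),proj("top",[[x,y,169],[x,y,195]]).round(1).tolist())
```

```text
scene [249.35832084 146.69565217] rows [(141, 14), (142, 20), (143, 27), (144, 39), (145, 63), (146, 99), (147, 131), (148, 146), (149, 99), (150, 29)]
172 [569.9 244.6 172. ]
180 [564.7 232.1 180. ]
190 [558.1 216.5 190. ]
top [173.64296188 170.93548387] rows [(167, 24), (168, 107), (169, 192), (170, 237), (171, 256), (172, 247), (173, 200), (174, 101)]
172 [570.5 243.  172. ]
180 [568.5 241.6 180. ]
190 [565.9 239.8 190. ]
(569.5, 241.5) [[249.7, 148.3], [249.5, 139.3]] [[174.6, 171.7], [172.4, 168.7]]
(567, 243) [[248.6, 148.3], [248.4, 139.3]] [[173.9, 172.9], [171.6, 169.9]]
(569.5, 245) [[249.2, 147.7], [249.0, 138.7]] [[172.9, 171.7], [170.7, 168.7]]
```

The axis is at about (569.5–570, 242.5–243), upright, with the tip near z = 194. My earlier push was about 1 mm off in y and slid off. This time I'll leave the jaws 2.5 mm apart, as a groove that keeps the tip from slipping in y.

{"fn": "carry_out", "kwargs": {"commands": [[[2.5, 0, 0, 20, 0, 0, 0], [2.5, 0, 0, 40, 0, 0, 0], [2.5, 0, 0, 50, 0, 0, 0], [2.5, 0, 0, 50, 0, 0, 0], [2.5, 0, 0, 50, 0, 0, 0]]]}}

```text
time: 20.4
tool_pos: [568.8, 241.8, 220.7]
tcp_rot: [180.0, 0.0, 171.7]
ft_force: [0.3, 1.1, 0.3]
finger_gap: 2.4
```

{"fn": "carry_out", "kwargs": {"commands": [[[2.5, -0.7, 1.1, 0, 0, 0, 0], [2.5, -0.7, 1.1, 3, 0, 0, 0], [2.5, -0.7, 1.1, 6, 0, 0, 0], [2.5, -0.7, 1.1, 8, 0, 0, 0], [2.5, -0.7, 1.1, 10, 0, 0, 0]]]}}

```text
time: 21.02
tool_pos: [569.4, 242.7, 210.1]
tcp_rot: [-180.0, -0.0, 171.7]
ft_force: [0.8, -1.2, -0.8]
finger_gap: 2.6
```

{"fn": "carry_out", "kwargs": {"commands": [[[2.5, 0, 0, 1.5, 0, 0, 0], [2.5, 0, 0, 3, 0, 0, 0], [2.5, 0, 0, 4, 0, 0, 0], [2.5, 0, 0, 5, 0, 0, 0]]]}}

```text
time: 21.52
tool_pos: [569.4, 242.7, 205.2]
tcp_rot: [-180.0, 0.0, 171.7]
ft_force: [0.7, 0.6, 0.1]
finger_gap: 2.6
```

Run:
```python
from h import *
plan([569.5,242.8,200]); snap("scene","s9")
im=cv2.imread("pics/s9_raw.png").astype(float)[125:170,225:275]; w=np.clip(im[...,0]-im[...,2]-12,0,None); v,u=np.mgrid[125:170,225:275]
print((w*u).sum()/w.sum(),(w*v).sum()/w.sum(),[(i,round(w[i-125].sum())) for i in range(125,170) if w[i-125].sum()>3])
```

```text
t 21.52 at [569.4 242.7 205.2] [-180.     0.   171.7] F [0.7 0.6 0.1] gap 2.6
shift [-0.1  0.1  5.2] turn [-0.   0.  -0.2]
249.39556962025316 148.88291139240508 [(144, 9), (145, 26), (146, 36), (147, 56), (148, 101), (149, 136), (150, 154), (151, 100), (152, 14)]
```

The blue centroid moved down about 2.2 rows, so the bottle is sinking with the fingers. I'll continue in small steps.

{"fn": "carry_out", "kwargs": {"commands": [[[2.5, 0, 0, 2, 0, 0, 0], [2.5, 0, 0, 4, 0, 0, 0], [2.5, 0, 0, 6, 0, 0, 0], [2.5, 0, 0, 8, 0, 0, 0]]]}}

```text
time: 22.08
tool_pos: [569.4, 242.7, 197.1]
tcp_rot: [-180.0, -0.0, 171.7]
ft_force: [0.3, -0.0, 0.6]
finger_gap: 2.6
```

```bash
cat > b.py <<'E'
from h import *
plan([569.5,242.8,200]); viewer; im0=viewer.snapshot("scene")[:,:,::-1]; cv2.imwrite("pics/last_raw.png",im0)
im=im0.astype(float)[125:170,225:275]; w=np.clip(im[...,0]-im[...,2]-12,0,None); v,u=np.mgrid[125:170,225:275]
print((w*u).sum()/w.sum(),(w*v).sum()/w.sum(),[(i,round(w[i-125].sum())) for i in range(125,170) if w[i-125].sum()>3])
E
python3 b.py
```

```text
t 22.07 at [569.4 242.7 197.1] [-180.    -0.   171.7] F [ 0.3 -0.   0.6] gap 2.6
shift [-0.1  0.1 -2.9] turn [-0.  -0.  -0.2]
nan nan []b.py:4: RuntimeWarning: invalid value encountered in scalar divide
  print((w*u).sum()/w.sum(),(w*v).sum()/w.sum(),[(i,round(w[i-125].sum())) for i in range(125,170) if w[i-125].sum()>3])
```

{"fn": "carry_out", "kwargs": {"commands": [[[2.5, 0, 0, 2, 0, 0, 0], [2.5, 0, 0, 4, 0, 0, 0], [2.5, 0, 0, 5.5, 0, 0, 0], [2.5, 0, 0, 6.5, 0, 0, 0], [2.5, 0, 0, 7, 0, 0, 0]]]}}

```text
time: 22.75
tool_pos: [569.4, 242.8, 190.2]
tcp_rot: [-180.0, -0.0, 171.7]
ft_force: [0.4, -0.0, -0.4]
finger_gap: 2.6
```

{"fn": "carry_out", "kwargs": {"commands": [[[2.5, 0, 0, -5, 0, 0, 0], [2.5, 0, 0, -40, 0, 0, 0], [2.5, 0, 0, -80, 0, 0, 0], [2.5, 20, 0, -110, 0, 0, 0], [2.5, 30, 0, -120, 0, 0, 0]]]}}

```text
time: 23.38
tool_pos: [540.1, 247.6, 313.4]
tcp_rot: [179.9, 0.2, 171.7]
ft_force: [-0.6, -1.1, 0.6]
finger_gap: 2.5
```

```bash
python3 b.py
python3 - <<'E'
from h import *
im=cv2.imread("pics/last_raw.png").astype(int)
u0,v0=proj("scene",[570,242.5,169])[0];print(u0,v0)
for v in range(138,158): print(v,' '.join("%3d/%+3d"%(im[v,u].mean(),im[v,u,0]-im[v,u,2]) for u in range(238,262,2)))
E
```

```text
t 23.38 at [540.1 247.6 313.4] [179.9   0.2 171.7] F [-0.6 -1.1  0.6] gap 2.5
shift [-29.3  -0.7 113.6] turn [ 0.1  0.2 -0.2]
nan nan []
249.7543379456735 148.08415877840525
138 104/ -5  98/ -3  93/ -7  89/ -3  92/ -4  95/ -3  94/ -4 102/ -2 102/ -5 104/ -5 103/ -7 105/ -7
139  86/ -2  85/ -3  92/ -4  93/ -4  98/ -3 102/ -6 101/ -6 101/ -5 102/ -7 101/ -6  98/ -6  97/ -4
140  91/ -5  89/ -5 100/ -7 102/ -6 101/ -4  98/ -4 102/ -5  95/ -6  97/ -4  96/ -5  94/ -6  93/ -3
141  95/ -5  96/ -7 100/ -8 100/ -5  97/ -5  95/ -6  94/ -5  93/ -2  93/ -5  91/ -3  95/ -6  91/ -2
142  95/ -5  97/ -3  94/ -3  93/ -5  93/ -4  92/ -5  91/ -6  93/ -4  92/ -5  90/ -6  92/ -5  97/ -4
143  92/ -6  94/ -4  91/ -2  91/ -3  91/ -5  91/ -5  92/ -6  91/ -4  90/ -6  93/ -5  93/ -4  90/ -5
144  91/ -3  91/ -4  90/ -2  91/ -4  92/ -6  92/ -4  93/ -5  93/ -5  93/ -3  89/ -7  93/ -6  94/ -3
145  92/ -4  89/ -4  93/ -3  92/ -4  96/ -4  93/ -5  94/ -7  93/ -3  93/ -1  90/ -5  93/ -3  92/ -5
146  91/ -3  94/ -4  90/ -5  93/ -1  84/ -3  87/ -3  83/ -3  85/ -3  88/ -2  89/ -3  91/ -3  92/ -4
147  92/ -5  92/ -4  92/ -
[... 560 characters left out ...]
0/ -5  91/ -5
153  93/ -4  93/ -3  93/ -4  97/ -1  93/ -1  88/ -3  87/ -4  89/ -4  91/ -2  92/ -4  92/ -5  94/ -5
154 106/ -7  97/ -5  90/ -6  92/ -4  92/ -5  90/ -3  93/ -4  93/ -4  99/ -4  99/ -3 101/ -5  97/ -5
155 135/ -5 121/ -5 101/ -3  93/ -6  91/ -4  86/ -5  92/ -6  97/ -5 101/ -5 101/ -7 107/ -6 104/ -6
156 160/ -6 149/ -6 132/ -6 108/ -4  94/ -2  87/ -3  96/ -3  98/ -7 106/ -3 105/ -6 104/ -5 104/ -9
157 172/ -6 171/ -7 161/ -7 123/ -6 101/ -7  94/ -6 100/ -6 105/ -6 102/ -8 101/ -4 100/ -5  98/ -4b.py:4: RuntimeWarning: invalid value encountered in scalar divide
  print((w*u).sum()/w.sum(),(w*v).sum()/w.sum(),[(i,round(w[i-125].sum())) for i in range(125,170) if w[i-125].sum()>3])
```

The mouth now shows neither blue nor pale pixels. I'll move the arm aside and compare the mouth with the first pictures.

{"fn": "carry_out", "kwargs": {"commands": [[[2.5, 50, 0, -5, 0, 0, 0], [2.5, 90, 40, -5, 0, 0, 0], [2.5, 120, 90, -5, 0, 0, 0], [2.5, 140, 140, -5, 0, 0, 0], [2.5, 150, 190, -5, 0, 0, 0]]]}}

```text
time: 24.05
tool_pos: [417.6, 458.2, 313.8]
tcp_rot: [-179.9, -0.1, 171.7]
ft_force: [1.5, 0.3, 1.1]
finger_gap: 2.4
```

{"fn": "carry_out", "kwargs": {"commands": [[[2.5, 20, 50, 0, 0, 0, 0], [2.5, 40, 90, 0, 0, 0, 0], [2.5, 40, 90, 0, 0, 0, 0]]]}}

```text
time: 24.42
tool_pos: [390.0, 553.9, 311.9]
tcp_rot: [-179.8, -0.1, 171.9]
ft_force: [-0.3, -0.8, 0.2]
finger_gap: 2.7
```

Run:
```python
from h import *
s=r.sense();print(s["time"],s["tool_pos"],s["ft_force"],s["finger_gap"])
snap("scene","s10");snap("top","t10")
for n,a in(("scene","s"),("top","t")):
    A=cv2.imread(f"pics/{a}0_raw.png").astype(int);B=cv2.imread(f"pics/{a}10_raw.png").astype(int)
    u,v=proj(n,[570,242,169])[0].round().astype(int)
    D=np.abs(A-B).mean(2); print(n,u,v,"mouth diff mean/max",D[v-6:v+7,u-9:u+10].mean(),D[v-6:v+7,u-9:u+10].max())
    print(A[v,u-14:u+15:2].mean(1).round(),B[v,u-14:u+15:2].mean(1).round())
    m=(cv2.GaussianBlur(D.astype(np.float32),(0,0),1)>25).astype(np.uint8); k,_,st,c=cv2.connectedComponentsWithStats(m)
    print([(st[i].tolist(),c[i].round().tolist()) for i in range(1,k) if st[i][4]>15])
```

```text
24.425 [390.04977241 553.85482172 311.89546605] [-0.328802   -0.81704927  0.1973362 ] 2.7257872950035766
scene 250 148 mouth diff mean/max 1.5775978407557354 6.0
[159. 159. 161. 140.  95.  92.  90.  88.  91.  94. 119. 156. 160. 162.
 162.] [161. 159. 161. 136.  93.  91.  91.  93.  92.  91. 121. 156. 160. 164.
 163.]
[([117, 0, 29, 4, 104], [131.0, 1.0]), ([121, 7, 32, 67, 1102], [139.0, 33.0]), ([60, 29, 34, 11, 203], [77.0, 35.0]), ([64, 39, 41, 68, 1535], [86.0, 70.0]), ([131, 147, 72, 74, 1658], [164.0, 176.0]), ([0, 189, 30, 46, 400], [16.0, 204.0]), ([262, 273, 8, 12, 71], [265.0, 279.0]), ([88, 274, 18, 40, 349], [98.0, 294.0]), ([260, 284, 11, 6, 37], [265.0, 287.0]), ([263, 295, 12, 10, 44], [270.0, 300.0]), ([51, 301, 36, 19, 240], [69.0, 309.0]), ([88, 317, 16, 25, 159], [97.0, 326.0]), ([73, 356, 12, 18, 67], [78.0, 366.0]), ([38, 373, 32, 11, 227], [54.0, 377.0])]
top 174 171 mouth diff mean/max 1.3414304993252364 3.6666666666666665
[160. 160. 152. 106.  82.  85.  81.  80.  85.  88.  84.  99. 151. 162.
 161.] [162. 161. 154. 107.  84.  86.  83.  81.  85.  88.  85. 101. 153. 164.
 162.]
[([28, 206, 145, 101, 5265], [84.0, 265.0]), ([309, 221, 5, 11, 31], [311.0, 226.0]), ([317, 221, 7, 7, 33], [320.0, 224.0]), ([17, 241, 6, 7, 33], [20.0, 244.0]), ([96, 295, 8, 6, 27], [100.0, 298.0]), ([226, 345, 4, 9, 25], [227.0, 348.0]), ([0, 356, 10, 28, 235], [4.0, 369.0]), ([232, 362, 42, 19, 422], [253.0, 369.0]), ([274, 367, 34, 17, 194], [288.0, 374.0])]
```

The mouth looks exactly as it did at the start, so the flap is shut. The bottle is gone from its old place and nothing else on the bench has changed.

```bash
python3 -c "
from bench import r
print(r.hand_in(), r.sense()['time'])"
```

```text
the job is handed in; nothing more can be done
the job is handed in; nothing more can be done
```

The bottle was pushed through the flap into the box and the job was handed in after about 25 s. No verdict was reported, and I could not see inside the box.

- **Grasp and search:** I regripped once to centre the jaws. The first two touches landed on the plate. Sliding about 4 mm towards -x let the base drop into the mouth, with vertical contact of about 5 N on the readings.
- **First push:** it took the bottle down only to its shoulder. The shut fingers were about 1 mm off in y and slid past the nozzle, reading about 10 N at the end.
- **Second push:** with the jaws 2.5 mm apart as a groove for the tip, the bottle went through. It had left view with the fingertips still about 9 mm above the plate, slightly earlier than I expected.

**Last checks:**
- In both cameras the mouth matches the first pictures (mean difference about 1.5 grey levels), so I take the flap to be shut.
- The white bottle is gone from its place on the bench.
- The spool, rubber foot, eraser and both green bottles show no change.
- The arm is well clear and touches nothing.

The finger gap read about 31 mm on the 33 mm body, and the bottle sat 3–4 mm off the TCP in x. That is why the camera's mouth position (x = 569.5) and the felt one (TCP x = 566) disagreed.

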